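Pack two chocolate showpiece kits

TASK

Make up the two chocolate kits, one part to a well, each standing upright on the floor of its well: in the long three-well tray put the tall round column in the well next to the tray's handle tongue, the ball finial in the middle well and the arch in the last; in the short two-well tray put the short round column in the well next to the tongue and the tube in the other. Set the parts down without dropping them, and leave the square pillar and the spray gun where they are.

Things in the scene. Friction and masses are not known exactly. Their poses are not given: they have to be found in the camera images.
- long_tray: Fixed white plastic tray. Its own y runs along its length, z up; origin: centre of its underside, on the table. Square wells 64 x 64 mm inside in one row, 69 mm apart centre to centre, walls 5 mm thick; well floors are 4 mm above the table, wall tops 10 mm above the table. Width 74 mm (own x). Three wells, with centres at own y = +69, 0 and -69 mm; length 212 mm plus a flat handle tongue (40 mm wide, 24 mm long, 5 to 10 mm above the table) on the +y end.
- short_tray: Fixed white plastic tray. Its own y runs along its length, z up; origin: centre of its underside, on the table. Square wells 64 x 64 mm inside in one row, 69 mm apart centre to centre, walls 5 mm thick; well floors are 4 mm above the table, wall tops 10 mm above the table. Width 74 mm (own x). Two wells, with centres at own y = -34.5 and +34.5 mm; length 143 mm plus a flat handle tongue (40 mm wide, 24 mm long, 5 to 10 mm above the table) on the -y end.
- tall_column_mid (a point): Tall plain round column, dark chocolate, loose, standing upright on the table at the start; diameter 40 mm, height 66 mm, about 105 g. Point: its centre, half-way up and on its vertical axis; own z up.
- short_column_mid (a point): Short plain round column, dark chocolate, loose, standing upright on the table at the start; diameter 40 mm, height 46 mm, about 72 g. Point: its centre, half-way up and on its vertical axis; own z up.
- finial_mid (a point): Ball finial, dark chocolate, loose, standing upright on the table at the start; a ball of 42 mm diameter on a thin neck (20 mm) and a round foot (44 mm diameter, 10 mm high); height 55 mm, ball centre 34 mm above its underside, about 65 g. Point: its centre, half-way up and on its vertical axis; own z up.
- arch_mid (a point): Arch, dark chocolate, loose, standing upright on the table at the start; an upside-down U, 48 mm wide along own y, 28 mm thick along own x (flat parallel faces), height 50 mm; the opening is 24 mm wide and its crown 38 mm above the underside; solid at the centre line only above that; legs 12 mm wide; about 60 g. Point: its centre, half-way up and on its vertical axis; own z up.
- tube_mid (a point): Short open tube, seen as a ring from above, dark chocolate, loose, standing upright on the table at the start; outer diameter 46 mm, inner 32 mm, height 48 mm, about 55 g. Point: its centre, half-way up and on its vertical axis; own z up.
- square_pillar_mid (a point): Spare square pillar, dark chocolate, loose, standing upright on the table at the start; 36 x 36 mm, height 54 mm; belongs to neither kit and stays where it stands. Point: its centre, half-way up and on its vertical axis; own z up.
- spray_gun_mid (a point): Spray gun with black body on an aluminium cup (84 mm diameter, 90 mm high), standing loose at the right of the work, 167 mm high; not to be disturbed. Point: on the cup's axis, 85 mm above the table.
Mind the look-alikes: they are no part of the job. Leave any green look-alike of the part that bears tall_column_mid alone.

How it is judged:
By the outcome, as a careful person would: the job done as asked, in the order asked, and still so for the second after the job is handed in, with the robot touching nothing.
It also fails if it takes over 128 s, if anything falls off the work surface, if the arm or the gripper's body presses on something with over 40 N, if the wrist force passes 120 N, or if a joint passes its speed limit or range.

ROBOT

A 7-joint arm with a two-finger parallel gripper is mounted at the origin on the work surface. World frame = base frame: x ahead of the robot, y to its left, z up, the work surface at z = 0. Lengths are in m, angles in rad, forces in N, time in s.
With the tool pointing down it reaches from about 0.425 to 0.95 m from the base axis. Payload 4.7 kg.
Tool frame: the origin (TCP) lies on the centre line of the jaws, within the pads' length; the fingertips stand 19 mm ahead of it and the grasp point (between the pads) is the TCP; z points along the fingers, y is the line along which they close (so a half turn about z gives the same grasp; the last joint's range is limited). The gripper opens to 87 mm and grips with 3 to 60 N. Pads are 19 mm wide; open, the fingers measure 117 mm over their backs; the gripper's body (75 mm by 190 mm) begins 51 mm behind the grasp point.
Start: joints at [-1.195, 0.469, -0.049, 1.532, 0.024, 1.141, -0.082], TCP at [0.266, 0.62, 0.242] pointing down, gripper open.
Joint ranges: [-2.59, 2.59], [-0.33, 1.99], [-1.39, 1.29], [0.1, 2.45], [-1.04, 4.18], [0.21, 1.99], [-2.66, 2.66]. Speed limits (rad/s): [2.57, 2.57, 3.14, 3.14, 3.14, 3.14, 3.14].

INTERFACE

Orientations are given as a unit quaternion [x, y, z, w].
In Python, from bench import * gives the robot as it stands.
- The arm moves only by the tool send_rows, never from a script. Its argument "deltas" is a list of rows, each a list of 5 numbers: the shift along the tool's x, y, z in cm, then the turn about the tool's z in rad, then the gripper command: -1 is fully open, 1 is shut, values between are in proportion. In form: [[dx, dy, dz, yaw, fingers], ...]. A call has 1 to 5 rows; each row shifts and turns the commanded pose from where the row before left it, along the tool's axes as they then stand; what a row does not reach is not made up. A row lasts 1/10 s, in which the tool goes at most 50 mm and 8.59 degrees, less where a joint would pass 70% of its speed; a pose out of reach is approached as far as the arm can. A call is refused whole if a number of a shift passes 5 or a number of a turn 0.15, either way. A call with a gripper value outside its range is refused whole. The fingers move at their own pace and stop on an object; "grip_force" is the grip in N (left out, the last holds). Time passes only in rows, so rows that do not move let the fingers close. It gives the time, the measured TCP pose, the force, the opening and the grip force at its end, in the units of the state.
- get_obs(): the state, without advancing time (a new reading comes with each control period).
- read_camera(name): name is "scene" or "top" or "wrist"; returns a dict with "img" (420x560x3 uint8, red, green, blue), "camera_matrix" (3x3 intrinsics, pixels), "R" (3x3) and "t" (3): a world point X has camera coordinates R X + t. Camera axes: x right, y down, z forward; pixel columns grow to the right and rows downward; lengths in m; the calibration is good to about 2 mm. A picture is of the moment at which its call begins. There is no depth.
- finish_job(): hands the job in; it is judged then, once.
The state is a dict: "clock": time; "q": joint angles; "qd": joint speeds; "joint_torque": joint torques, N m; "tcp_pos": TCP position; "tool_rot": TCP orientation; "ft_force": force on the tool from outside, world axes, zero at the start; "ft_torque": the same for the moment, N m; "opening": opening from 0.0 (shut) to 1.0 (fully open); "finger_force": force on a finger pad.
Only numpy, scipy, OpenCV 4.12 (cv2) and the standard library are available. Lean on these libraries where they do the work, as an engineer would, in place of code of your own. Each camera call takes 0.05 s, during which the arm holds its last target. There are 200 camera calls.

## Working session

There is one attempt and no reset: what is moved stays moved. The work goes in short steps, Python scripts to look and compute and a tool call to move; the robot and the scene stay as the last step left them, time stands still between calls to the robot, and variables do not carry over. Pictures are saved under pics/ and viewed, at most 14 in all, crops included, and the job is handed in when it is done.

Besides the shell and the picture viewer there is one more tool, called after "Call:" as name(argument=value, ...), one argument or row to a line, values as JSON. send_rows: Moves the arm, as the interface text tells. Its arguments: {"type":"object","properties":{"deltas":{"type":"array","items":{"type":"array","items":{"type":"number"}}},"grip_force":{"type":"number"}},"required":["deltas"]}

```bash
ls; mkdir -p pics; python3 - <<'E'
from bench import *
import cv2,pickle
o=get_obs(); print({k:o[k] for k in('clock','tcp_pos','tool_rot','opening','ft_force')})
d={}
for n in('scene','top'):
    c=read_camera(n); d[n]=c; cv2.imwrite(f'pics/{n}0.png',c['img'][:,:,::-1]); print(n,c['camera_matrix'],c['R'],c['t'])
pickle.dump(d,open('cam0.pkl','wb'))
E
```

```text
pics
{'clock': 0.0, 'tcp_pos': array([0.26557978, 0.61992808, 0.2404964 ]), 'tool_rot': array([ 2.01004410e-01,  9.79589838e-01, -9.74442522e-04, -1.65988263e-04]), 'opening': 0.9952712557490326, 'ft_force': array([1.0210341 , 0.45171138, 0.33251221])}
scene [[479.0524093    0.         290.14658235]
 [  0.         479.0524093  210.50198599]
 [  0.           0.           1.        ]] [[ 0.3826035   0.92375829  0.01688718]
 [ 0.67585689 -0.26737152 -0.68682598]
 [-0.62994605  0.27419534 -0.72662569]] [-0.1224394  -0.31990303  1.53191659]
top [[395.61032006   0.         280.33554429]
 [  0.         395.61032006 206.95596877]
 [  0.           0.           1.        ]] [[-0.02152423 -0.99963778 -0.01615625]
 [-0.98723148  0.02380269 -0.15750378]
 [ 0.1578313   0.01255981 -0.98738621]] [-0.07102715  0.52017774  0.97053252]
```

View pics/scene0.png

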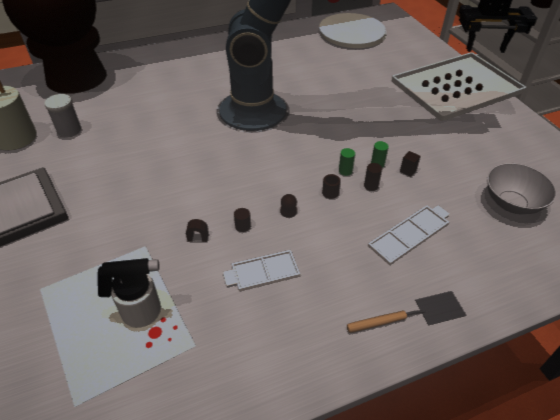

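View pics/top0.png

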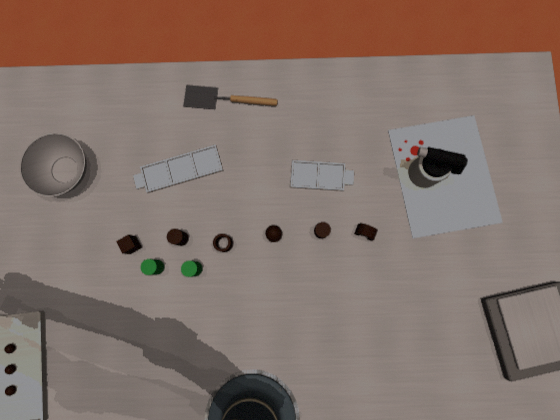

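```bash
cat > h.py <<'E'
import numpy as np,cv2,pickle
def ray(c,uv,z):
    K,R,t=c['camera_matrix'],c['R'],c['t']
    d=R.T@np.linalg.solve(K,[uv[0],uv[1],1]); o=-R.T@t
    return (o+d*(z-o[2])/d[2])
def proj(c,X):
    p=c['camera_matrix']@(c['R']@np.asarray(X)+c['t']); return p[:2]/p[2]
def blobs(m,amin,amax):
    cs,_=cv2.findContours(m.astype(np.uint8),cv2.RETR_EXTERNAL,cv2.CHAIN_APPROX_NONE)
    out=[]
    for k in cs:
        a=cv2.contourArea(k)
        if amin<a<amax:
            M=cv2.moments(k); out.append((M['m10']/M['m00'],M['m01']/M['m00'],a,k))
    return sorted(out,key=lambda b:b[0])
E
python3 - <<'E'
from h import *
d=pickle.load(open('cam0.pkl','rb'))
for n,zs in(('top',[.027,.033,.024,.0275,.023,.025]),('scene',[.025,.023,.0275,.024,.033,.027])):
    c=d[n]; im=c['img'].astype(int)
    m=(im.max(2)<60)
    box=(110,215,390,260) if n=='top' else (180,140,430,245)
    mm=np.zeros_like(m); x0,y0,x1,y1=box; mm[y0:y1,x0:x1]=m[y0:y1,x0:x1]
    for b,z in zip(blobs(mm,60,2000),zs): print(n,np.round(b[:3],1),np.round(ray(c,b[:2],z),3), np.round(cv2.minAreaRect(b[3])[1:],1) if 0 else cv2.minAreaRect(b[3]))
    # trays: bright cells
    im8=c['img']; g=im.min(2)
    box=(130,140,365,200) if n=='top' else (220,205,460,295)
    x0,y0,x1,y1=box
    mm=np.zeros_like(m); mm[y0:y1,x0:x1]=(g>(150))[y0:y1,x0:x1]
    for b in blobs(mm,60,9000):
        r=cv2.minAreaRect(b[3]); print(n,'tray',np.round(b[:3],1),np.round(r[1],1),round(r[2],1),np.round(ray(c,b[:2],.006),3))
t=d['top']['img'][135:285,110:390]; s=d['scene']['img'][135:295,180:460]
cv2.imwrite('pics/crop.png',np.vstack([cv2.resize(t,(560,300),interpolation=2),cv2.resize(s,(525,300),interpolation=2) if 0 else cv2.copyMakeBorder(cv2.resize(s,(525,300),interpolation=2),0,0,0,35,0)])[:,:,::-1])
E
```

```text
top [129.1 244.1 296. ] [0.433 0.308 0.027] ((129.3000030517578, 244.1000213623047), (17.441329956054688, 20.124608993530273), 63.43495178222656)
top [177.5 236.9 252.5] [0.449 0.182 0.033] ((177.41175842285156, 236.85296630859375), (21.585670471191406, 15.037208557128906), 14.03624439239502)
top [222.7 242.5 251. ] [0.432 0.067 0.024] ((222.5, 242.5), (17.0, 19.0), 90.0)
top [273.4 233.2 193.5] [ 0.453 -0.063  0.028] ((273.5, 233.0), (16.0, 15.0), 90.0)
top [321.6 230.  173. ] [ 0.459 -0.187  0.023] ((321.5, 230.5), (15.0, 15.0), 90.0)
top [365.7 231.  216. ] [ 0.453 -0.3    0.025] ((365.5148010253906, 230.96449279785156), (20.307695388793945, 12.923076629638672), 22.619861602783203)
scene [196.8 229.7 306.5] [ 0.45  -0.296  0.025] ((196.5, 230.5), (21.0, 21.0), 90.0)
scene [242.  219.8 286. ] [ 0.457 -0.185  0.023] ((241.96340942382812, 219.67071533203125), (23.190624237060547, 15.018688201904297), 83.6598129272461)
scene [288.2 205.8 275. ] [ 0.459 -0.063  0.027] ((288.5, 205.5), (15.0, 23.0), 0.0)
scene [330.8 186.3 319.5] [0.431 0.07  0.024] ((330.73358154296875, 186.4303436279297), (16.3869686126709, 23.35822105407715), 5.194429397583008)
scene [345.8 165.5 197.5] [0.38  0.139 0.033] ((345.8399658203125, 165.11997985839844), (13.01076602935791, 18.667617797851562), 8.130102157592773)
scene [374.6 169.9 510. ] [0.419 0.207 0.027] ((374.28460693359375, 169.12307739257812), (15.173102378845215, 43.063541412353516), 15.255120277404785)
scene tray [ 260.1  270.9 1243.5] [22.3 72.8] 76.0 [ 0.607 -0.193  0.006]
scene tray [389.7 247.2 456. ] [28.8 20.6] 41.6 [0.656 0.119 0.006]
scene tray [409.  233.7 405. ] [32.6 19.1] 38.7 [0.637 0.185 0.006]
scene tray [427.6 221.1 369.5] [27.5 17.7] 38.2 [0.618 0.251 0.006]
scene tray [440.4 211.2  71. ] [15.2  6.6] 36.9 [0.601 0.302 0.006]
```

View pics/crop.png

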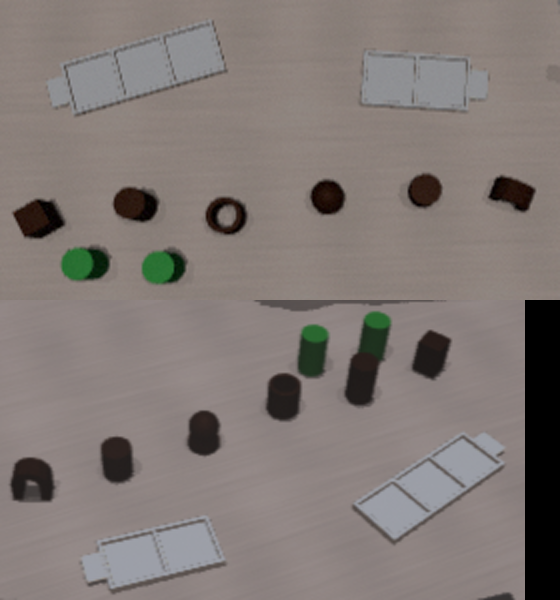

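```bash
python3 - <<'E'
from h import *
d=pickle.load(open('cam0.pkl','rb'))
c=d['top'];im=c['img'].astype(int)
print(im[175,305],im[170,180],im[150,260],im[178,349])
g=im.min(2)
for box in((130,140,232,200),(284,150,362,200)):
  for th in (130,140,):
    x0,y0,x1,y1=box
    mm=np.zeros(g.shape,bool); mm[y0:y1,x0:x1]=((im[:,:,2]-im[:,:,0])>0)[y0:y1,x0:x1] if th==130 else (g>145)[y0:y1,x0:x1]
    for b in blobs(mm,60,9000):
        r=cv2.minAreaRect(b[3]); bx=cv2.boxPoints(r); print(th,np.round(b[:3],1),np.round(r[1],1),round(r[2],1),np.round(ray(c,b[:2],.006),3)[:2],[np.round(ray(c,p,.01)[:2],3) for p in bx])
m=(im[:,:,1]>im[:,:,0]+40)&(im[:,:,1]>80)
for b in blobs(m,40,2000): print('green',np.round(b[:3],1),ray(c,b[:2],.066).round(3))
E
```

```text
[145 146 149] [141 142 145] [142 130 125] [143 144 147]
130 [139.2 179.9 102.5] [25.   9.7] 76.0 [0.607 0.296] [array([0.636, 0.316]), array([0.642, 0.291]), array([0.575, 0.272]), array([0.569, 0.297])]
130 [ 182.   168.6 1634. ] [25.7 76.6] 73.6 [0.635 0.181] [array([0.643, 0.289]), array([0.698, 0.091]), array([0.629, 0.071]), array([0.575, 0.267])]
130 [ 319.5  175.8 1225. ] [62.1 26.4] 3.4 [ 0.606 -0.189] [array([ 0.577, -0.11 ]), array([ 0.649, -0.116]), array([ 0.635, -0.282]), array([ 0.563, -0.274])]
green [148.1 266.5 171.5] [0.375 0.243 0.066]
green [188.6 268.3 174. ] [0.368 0.144 0.066]
```

Call:
send_rows(
  deltas=[
    [-5, 0, -2, 0, -1],
    [-5, -3, -2, 0, -1],
    [-5, -5, 0, 0, -1],
    [-5, -5, 0, 0, -1],
    [-2, -5, 0, 0, -1],
  ],
)

```text
clock: 0.6
tcp_pos: [0.3748, 0.4182, 0.2758]
tool_rot: [0.203, 0.979, -0.0, 0.001]
ft_force: [0.3, -0.8, 0.2]
opening: 0.998
finger_force: 0.0
```

Call:
send_rows(
  deltas=[
    [-3, -4, 0, 0, -1],
    [-3, -4, 0, 0, -1],
    [-3, -4, 0, 0, -1],
    [-2, -1, 0, 0, -0.4],
    [0, 0, 0, 0, -0.4],
  ],
)

```text
clock: 1.1
tcp_pos: [0.4238, 0.2543, 0.2764]
tool_rot: [0.205, 0.979, -0.0, 0.0]
ft_force: [0.5, -0.4, 0.4]
opening: 0.895
finger_force: 0.0
```

```bash
cat >> h.py <<'E'
from scipy.spatial.transform import Rotation as Ro
def shot(name,cam='wrist'):
    from bench import read_camera,get_obs
    c=read_camera(cam); o=get_obs(); pickle.dump((c,o),open(name+'.pkl','wb')); cv2.imwrite(f'pics/{name}.png',c['img'][:,:,::-1]); return c,o
def go(o,xy,z,ang=None):
    "tool-frame cm to go to world xy,z; ang: wanted world angle (deg) of tool y"
    R=Ro.from_quat(o['tool_rot']).as_matrix()
    d=R.T@(np.array([xy[0],xy[1],z])-o['tcp_pos'])*100
    a=np.degrees(np.arctan2(R[1,1],R[0,1]))
    print('tcp',o['tcp_pos'].round(4),'shift cm',d.round(2),'ang',a.round(1), None if ang is None else 'yaw %.3f'%-np.radians((ang-a+90)%180-90))
E
python3 - <<'E'
from h import *
c,o=shot('w1'); go(o,(.449,.182),.2)
for X in [(.449,.182,.033),(.637,.185,.005),(.433,.308,.03),(.432,.067,.024)]: print(proj(c,X))
E
```

```text
tcp [0.4226 0.2568 0.2763] shift cm [-5.4  -5.82  7.63] ang 66.6 None
[235.50316033 221.41449961]
[299.54275063 332.39242728]
[330.98692269 165.52910269]
[145.12120639 242.72424885]
```

View pics/w1.png

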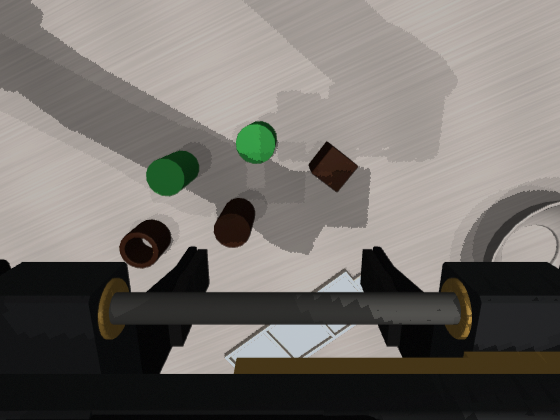

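```bash
cat >> h.py <<'E'
def dark(c,xy,z,h=None):
    "silhouette centroid near predicted place, on plane z; returns world, contour"
    im=cv2.GaussianBlur(c['img'],(3,3),0).astype(int)
    m=((im[:,:,0]-im[:,:,2])>=8)&(im.max(2)<75)&(im[:,:,0]>im[:,:,1])
    p=proj(c,(*xy,z)); bs=blobs(m,150,9000)
    for b in bs: print('  blob',np.round(b[:3],0))
    b=min(bs,key=lambda b:np.hypot(b[0]-p[0],b[1]-p[1]))
    print('pred',p.round(1),'got',np.round(b[:3],1),'->',ray(c,b[:2],z).round(4)); return b
E
python3 - <<'E'
from h import *
c,o=pickle.load(open('w1.pkl','rb'))
im=c['img']; print(im[230,230],im[210,240],im[180,230],im[245,130],im[172,325])
dark(c,(.449,.182),.033);dark(c,(.432,.067),.024)
E
```

```text
[35 17 12] [16  9  6] [113 107 104] [13  6  4] [59 35 23]
  blob [ 110.  308. 1006.]
  blob [ 145.  243. 1668.]
  blob [ 235.  222. 1442.]
  blob [ 332.  167. 1295.]
  blob [ 413.  365. 5742.]
  blob [ 459.  308. 1006.]
pred [235.5 221.4] got [ 234.8  222.  1441.5] -> [0.4494 0.1809 0.033 ]
  blob [ 110.  308. 1006.]
  blob [ 145.  243. 1668.]
  blob [ 235.  222. 1442.]
  blob [ 332.  167. 1295.]
  blob [ 413.  365. 5742.]
  blob [ 459.  308. 1006.]
pred [145.1 242.7] got [ 145.1  243.2 1667.5] -> [0.4326 0.0667 0.024 ]
```

Call:
send_rows(
  deltas=[
    [-2.7, -3, 4, 0, -0.2],
    [-2.7, -3, 4, 0, -0.2],
    [0, 0, 4, 0, -0.2],
    [0, 0, 3, 0, -0.2],
    [0, 0, 0, 0, -0.2],
  ],
  grip_force=15,
)

```text
clock: 1.65
tcp_pos: [0.4415, 0.1911, 0.1322]
tool_rot: [0.2, 0.98, -0.003, -0.004]
ft_force: [-0.6, 0.1, 0.5]
opening: 0.602
finger_force: 0.0
```

```bash
python3 - <<'E'
from h import *
from bench import get_obs
o=get_obs(); go(o,(.4493,.181),.036); print(o['opening'])
E
```

```text
tcp [0.4415 0.1911 0.1322] shift cm [-1.17 -0.56  9.62] ang 66.9 None
0.6022367713540735
```

Call:
send_rows(
  deltas=[
    [0, 0, 0, 0, -0.2],
    [0, 0, 0, 0, -0.2],
  ],
)

```text
clock: 1.85
tcp_pos: [0.4458, 0.1925, 0.1375]
tool_rot: [0.2, 0.98, 0.001, 0.001]
ft_force: [-0.2, -0.5, 0.8]
opening: 0.599
finger_force: 0.0
```

```bash
python3 - <<'E'
from h import *
from bench import get_obs
o=get_obs(); go(o,(.4493,.181),.036); print(o['opening'])
E
```

```text
tcp [0.4458 0.1925 0.1375] shift cm [-0.76 -0.95 10.15] ang 66.9 None
0.5991737085519808
```

Call:
send_rows(
  deltas=[
    [-0.7, -0.9, 0, 0, -0.2],
    [0, 0, 2.5, 0, -0.2],
    [0, 0, 2.5, 0, -0.2],
    [0, 0, 0, 0, -0.2],
    [0, 0, 0, 0, -0.2],
  ],
)

```text
clock: 2.35
tcp_pos: [0.4484, 0.1797, 0.0868]
tool_rot: [0.201, 0.98, 0.0, 0.0]
ft_force: [0.2, 0.5, 0.2]
opening: 0.597
finger_force: 0.0
```

```bash
python3 - <<'E'
from h import *
from bench import get_obs
o=get_obs(); go(o,(.4493,.181),.036); print(o['opening'])
E
```

```text
tcp [0.4484 0.1797 0.0868] shift cm [-0.03  0.15  5.08] ang 66.8 None
0.5972813869864458
```

Call:
send_rows(
  deltas=[
    [0, 0.1, 1.5, 0, -0.2],
    [0, 0, 2, 0, -0.2],
    [0, 0, 1.5, 0, -0.2],
    [0, 0, 0, 0, -0.2],
    [0, 0, 0, 0, 1],
  ],
)

```text
clock: 2.85
tcp_pos: [0.4492, 0.1812, 0.0372]
tool_rot: [0.201, 0.98, 0.001, 0.001]
ft_force: [-0.1, -0.3, -0.0]
opening: 0.568
finger_force: 0.0
```

Call:
send_rows(
  deltas=[
    [0, 0, 0, 0, 1],
    [0, 0, 0, 0, 1],
    [0, 0, 0, 0, 1],
    [0, 0, -2, 0, 1],
    [0, 0, -2.5, 0, 1],
  ],
)

```text
clock: 3.35
tcp_pos: [0.4473, 0.1805, 0.0809]
tool_rot: [0.201, 0.98, -0.001, -0.001]
ft_force: [1.0, 0.8, -0.6]
opening: 0.459
finger_force: 15.0
```

Call:
send_rows(
  deltas=[
    [0, 0, -3, 0, 1],
    [-1.5, 1.5, -2, 0, 1],
    [-3, 3, 0, 0, 1],
    [-3, 3, 0, 0, 1],
    [-3, 3, 0, 0, 1],
  ],
)

```text
clock: 3.85
tcp_pos: [0.5873, 0.2367, 0.1316]
tool_rot: [0.201, 0.98, 0.0, 0.0]
ft_force: [-0.1, -0.4, -1.7]
opening: 0.456
finger_force: 15.0
```

Call:
send_rows(
  deltas=[
    [-2.2, 2.4, 0, 0, 1],
    [0, 0, 0, 0, 1],
    [0, 0, 0, 0, 1],
  ],
)

```text
clock: 4.15
tcp_pos: [0.6152, 0.2492, 0.1303]
tool_rot: [0.201, 0.98, -0.001, -0.001]
ft_force: [0.1, -0.6, -1.3]
opening: 0.458
finger_force: 15.0
```

```bash
python3 - <<'E'
from h import *
c,o=shot('w2'); go(o,(.6177,.2499),.042); print(o['opening'])
E
```

```text
tcp [0.6145 0.2489 0.1304] shift cm [-0.27  0.23  8.84] ang 66.8 None
0.45030480037583875
```

View pics/w2.png

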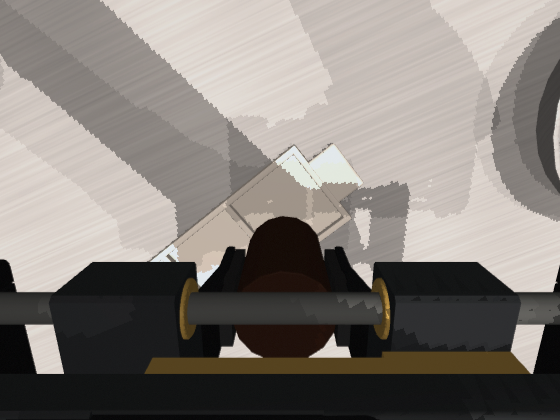

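```bash
python3 - <<'E'
from h import *
c,o=pickle.load(open('w2.pkl','rb'))
for uv in [(293,147),(350,216),(232,203)]: print(uv,ray(c,uv,.01).round(4))
y=np.array([-.272,.962]);x=np.array([.962,.272]);C=np.array([.6365,.1835])
for s in(-1,1): 
    P=C+.106*y+s*.037*x; print(P.round(4),proj(c,(*P,.01)).round(1))
P=C+.0345*y-.0345*x; print(P.round(4),proj(c,(*P,.01)).round(1))
E
```

```text
(293, 147) [0.5735 0.2748 0.01  ]
(350, 216) [0.641  0.2954 0.01  ]
(232, 203) [0.5948 0.2142 0.01  ]
[0.5721 0.2754] [293.  144.8]
[0.6433 0.2955] [351.2 218.4]
[0.5939 0.2073] [223.5 205.3]
```

Call:
send_rows(
  deltas=[
    [-0.3, 0.2, 2, 0, 1],
    [0, 0, 3, 0, 1],
    [0, 0, 2, 0, 1],
    [0, 0, 1, 0, 1],
    [0, 0, 0, 0, 1],
  ],
)

```text
clock: 4.7
tcp_pos: [0.6175, 0.2494, 0.0498]
tool_rot: [0.201, 0.98, -0.001, -0.001]
ft_force: [0.0, 0.1, -0.8]
opening: 0.457
finger_force: 15.0
```

```bash
python3 - <<'E'
from h import *
from bench import get_obs
o=get_obs(); go(o,(.6177,.2499),.041); print(o['opening'])
E
```

```text
tcp [0.6175 0.2494 0.0498] shift cm [0.   0.06 0.88] ang 66.8 None
0.4568506396281321
```

Call:
send_rows(
  deltas=[
    [0, 0, 0.4, 0, 1],
    [0, 0, 0.2, 0, 1],
    [0, 0, 0.1, 0, 1],
    [0, 0, 0.1, 0, 1],
    [0, 0, 0, 0, 1],
  ],
)

```text
clock: 5.2
tcp_pos: [0.6194, 0.2502, 0.0432]
tool_rot: [0.201, 0.98, 0.0, 0.0]
ft_force: [-0.0, 0.1, -1.6]
opening: 0.458
finger_force: 15.0
```

Call:
send_rows(
  deltas=[
    [0, 0, 0.1, 0, 1],
    [0, 0, 0, 0, 1],
    [0, 0, 0, 0, 1],
  ],
)

```text
clock: 5.5
tcp_pos: [0.6193, 0.2501, 0.0419]
tool_rot: [0.201, 0.98, 0.0, -0.0]
ft_force: [0.4, -0.4, -1.8]
opening: 0.456
finger_force: 15.0
```

Call:
send_rows(
  deltas=[
    [0, 0, 0.1, 0, 1],
    [0, 0, 0, 0, 1],
  ],
)

```text
clock: 5.7
tcp_pos: [0.6194, 0.2501, 0.0414]
tool_rot: [0.201, 0.98, 0.0, 0.0]
ft_force: [-0.5, -1.0, 2.4]
opening: 0.46
finger_force: 15.0
```

Call:
send_rows(
  deltas=[
    [0, 0, 0, 0, -0.2],
    [0, 0, 0, 0, -0.2],
    [0, 0, -0.5, 0, -0.3],
    [0, 0, -1.5, 0, -0.3],
    [0, 0, -3, 0, -0.3],
  ],
)

```text
clock: 6.2
tcp_pos: [0.6179, 0.2495, 0.0902]
tool_rot: [0.201, 0.98, -0.001, -0.002]
ft_force: [0.6, 0.3, -0.0]
opening: 0.647
finger_force: 0.0
```

Call:
send_rows(
  deltas=[
    [0, 0, -4, 0, -0.3],
    [0, 0, -4, 0, -0.3],
    [0, -3, -2, 0, -0.3],
    [0, -4, 0, 0, -0.3],
    [0, -4, 0, 0, -0.3],
  ],
)

```text
clock: 6.7
tcp_pos: [0.5762, 0.1483, 0.1934]
tool_rot: [0.2, 0.98, 0.001, 0.002]
ft_force: [0.1, -1.0, 0.1]
opening: 0.649
finger_force: 0.0
```

Call:
send_rows(
  deltas=[
    [0, -4, 0, 0, -0.3],
    [0, -4, 0, 0, -0.3],
    [0, -4, 0, 0, -0.3],
    [0, 0, 0, 0, -0.3],
    [0, 0, 0, 0, -0.3],
  ],
)

```text
clock: 7.2
tcp_pos: [0.529, 0.0379, 0.1923]
tool_rot: [0.202, 0.979, 0.001, 0.001]
ft_force: [0.1, 0.8, 0.2]
opening: 0.646
finger_force: 0.0
```

```bash
python3 - <<'E'
from h import *
c,o=shot('w3'); go(o,(.456,-.063),.1,16)
b=dark(c,(.456,-.063),.0275)
dark(c,(.458,-.186),.023)
E
```

```text
tcp [0.5293 0.0393 0.1921] shift cm [  2.72 -12.31   9.18] ang 66.8 yaw 0.887
  blob [  33.  219. 2643.]
  blob [ 148.  161. 2404.]
  blob [152. 308. 824.]
  blob [ 269.   74. 2762.]
  blob [ 390.  365. 6778.]
  blob [413. 307. 448.]
  blob [ 534.  192. 2306.]
pred [145.6 164.9] got [ 147.6  161.2 2404. ] -> [ 0.4538 -0.0597  0.0275]
  blob [  33.  219. 2643.]
  blob [ 148.  161. 2404.]
  blob [152. 308. 824.]
  blob [ 269.   74. 2762.]
  blob [ 390.  365. 6778.]
  blob [413. 307. 448.]
  blob [ 534.  192. 2306.]
pred [ 33.7 217.6] got [  32.6  219.5 2643. ] -> [ 0.4591 -0.188   0.023 ]
```

View pics/w3.png

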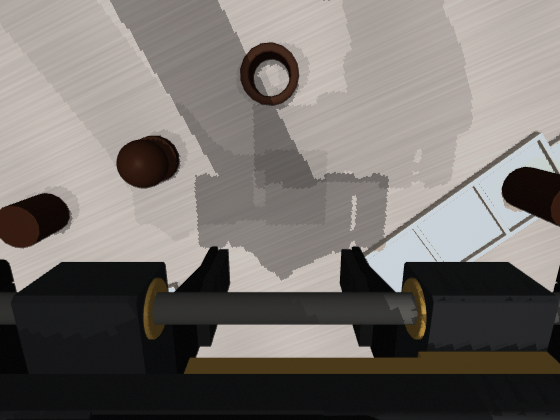

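Call:
send_rows(
  deltas=[
    [0.7, -3, 1, 0, -0.5],
    [0.7, -3, 1, 0, -0.5],
    [0.7, -3, 1, 0, -0.5],
    [0.7, -3, 0, 0, -0.5],
    [0, 0, 0, 0, -0.5],
  ],
)

```text
clock: 7.75
tcp_pos: [0.4539, -0.0625, 0.1608]
tool_rot: [0.203, 0.979, -0.0, -0.001]
ft_force: [-0.4, -0.1, 0.7]
opening: 0.745
finger_force: 0.0
```

Call:
send_rows(
  deltas=[
    [0, 0, 1, 0.14, -0.5],
    [0, 0, 1, 0.14, -0.5],
    [0, 0, 1, 0.14, -0.5],
    [0, 0, 1, 0.14, -0.5],
    [0, 0, 0, 0.14, -0.5],
  ],
)

```text
clock: 8.25
tcp_pos: [0.4565, -0.0586, 0.1202]
tool_rot: [0.526, 0.851, -0.0, -0.001]
ft_force: [-0.1, -0.5, -0.3]
opening: 0.749
finger_force: 0.0
```

Call:
send_rows(
  deltas=[
    [0, 0, 0, 0.14, -0.5],
    [0, 0, 0, 0.05, -0.5],
    [0, 0, 0, 0, -0.5],
    [0, 0, 0, 0, -0.5],
  ],
)

```text
clock: 8.65
tcp_pos: [0.4567, -0.0593, 0.1211]
tool_rot: [0.602, 0.799, 0.0, 0.0]
ft_force: [-0.4, -0.5, 1.4]
opening: 0.752
finger_force: 0.0
```

```bash
python3 - <<'E'
from h import *
c,o=shot('w4'); go(o,(.455,-.0615),.034,15.8)
dark(c,(.455,-.0615),.0275)
E
```

```text
tcp [ 0.4565 -0.0596  0.1211] shift cm [-0.14 -0.2   8.71] ang 16.0 yaw 0.003
  blob [135. 308. 904.]
  blob [ 245.  343. 1326.]
  blob [ 278.  221. 3324.]
  blob [ 302.   27. 4079.]
  blob [396. 373. 391.]
  blob [434. 308. 900.]
  blob [469. 353. 192.]
pred [279.8 222.9] got [ 278.4  221.  3324.5] -> [ 0.4537 -0.0604  0.0275]
```

View pics/w4.png

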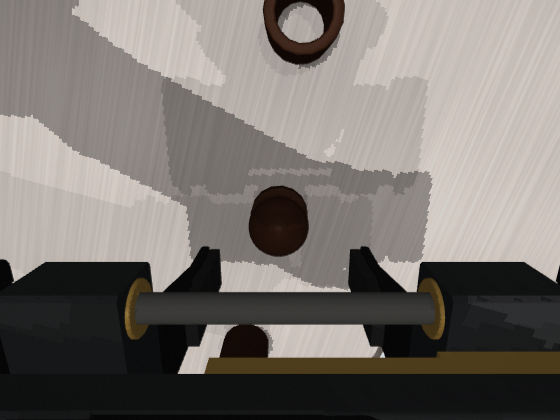

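```bash
python3 - <<'E'
from h import *
c,o=pickle.load(open('w4.pkl','rb'))
P=ray(c,(278.5,226.5),.034); print(P); go(o,P[:2],.035)
E
```

```text
[ 0.45430171 -0.06216594  0.034     ]
tcp [ 0.4565 -0.0596  0.1211] shift cm [-0.19 -0.28  8.61] ang 16.0 None
```

Call:
send_rows(
  deltas=[
    [-0.2, -0.3, 1, 0, -0.4],
    [0, 0, 2.5, 0, -0.4],
    [0, 0, 2.5, 0, -0.4],
    [0, 0, 1.8, 0, -0.4],
    [0, 0, 0.8, 0, -0.4],
  ],
)

```text
clock: 9.2
tcp_pos: [0.4519, -0.0634, 0.033]
tool_rot: [0.603, 0.798, -0.001, -0.001]
ft_force: [0.0, 0.2, -0.3]
opening: 0.699
finger_force: 0.0
```

Call:
send_rows(
  deltas=[
    [0, 0, 0, 0, -0.4],
    [0, 0, 0, 0, -0.4],
  ],
)

```text
clock: 9.4
tcp_pos: [0.4537, -0.0636, 0.0352]
tool_rot: [0.603, 0.798, 0.0, 0.0]
ft_force: [-1.3, 0.5, 0.3]
opening: 0.701
finger_force: 0.0
```

Call:
send_rows(
  deltas=[
    [-0.1, 0, 0, 0, 0],
    [0, 0, 0, 0, 1],
    [0, 0, 0, 0, 1],
    [0, 0, 0, 0, 1],
    [0, 0, 0, 0, 1],
  ],
  grip_force=15,
)

```text
clock: 9.9
tcp_pos: [0.4539, -0.0643, 0.0353]
tool_rot: [0.603, 0.798, 0.0, 0.0]
ft_force: [-0.8, 0.9, 4.9]
opening: 0.469
finger_force: 15.0
```

Call:
send_rows(
  deltas=[
    [0, 0, -1, 0, 1],
    [0, 0, -2.5, 0, 1],
    [0, 0, -3, 0, 1],
    [0, 0, -3, 0, 1],
    [0, 0, 0, 0, 1],
  ],
)

```text
clock: 10.4
tcp_pos: [0.4561, -0.0646, 0.1335]
tool_rot: [0.603, 0.798, 0.003, 0.003]
ft_force: [0.9, -0.0, -0.8]
opening: 0.47
finger_force: 15.0
```

```bash
python3 - <<'E'
from h import *
from bench import *
o=get_obs(); print(o['opening']*87); go(o,(.6365,.1835),.04,15.8)
E
```

```text
40.88381566030351
tcp [ 0.4561 -0.0646  0.1335] shift cm [18.98 24.04  9.51] ang 15.8 yaw 0.000
```

Call:
send_rows(
  deltas=[
    [1.4, 1.7, 0, 0, 1],
    [2.7, 3.4, 0, 0, 1],
    [2.7, 3.4, 0, 0, 1],
    [2.7, 3.4, 0, 0, 1],
    [2.7, 3.4, 0, 0, 1],
  ],
)

```text
clock: 10.9
tcp_pos: [0.5677, 0.0962, 0.1292]
tool_rot: [0.603, 0.798, -0.001, -0.0]
ft_force: [1.3, -0.5, -0.8]
opening: 0.469
finger_force: 15.0
```

Call:
send_rows(
  deltas=[
    [2.7, 3.4, 0, 0, 1],
    [2.7, 3.4, 0, 0, 1],
    [1.3, 1.8, 0, 0, 1],
    [0, 0, 1, 0, 1],
    [0, 0, 1, 0, 1],
  ],
)

```text
clock: 11.4
tcp_pos: [0.6312, 0.1824, 0.1084]
tool_rot: [0.603, 0.798, -0.001, -0.0]
ft_force: [-0.9, -0.0, -1.5]
opening: 0.468
finger_force: 15.0
```

Call:
send_rows(
  deltas=[
    [0, 0, 0, 0, 1],
    [0, 0, 0, 0, 1],
  ],
)

```text
clock: 11.6
tcp_pos: [0.6312, 0.1809, 0.1093]
tool_rot: [0.604, 0.797, -0.001, -0.0]
ft_force: [1.2, -0.4, -0.5]
opening: 0.469
finger_force: 15.0
```

```bash
python3 - <<'E'
from h import *
c,o=shot('w5'); print(o['opening']*87); go(o,(.6365,.1835),.04,15.8)
E
```

```text
40.908637323072
tcp [0.6317 0.1812 0.1099] shift cm [0.09 0.53 6.99] ang 15.7 yaw -0.002
```

View pics/w5.png

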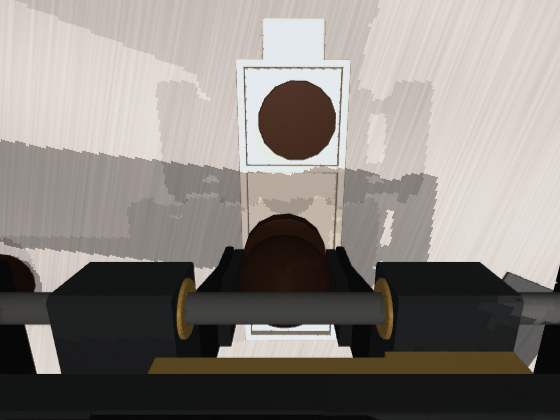

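Call:
send_rows(
  deltas=[
    [0.1, 0.5, 1.5, 0, 1],
    [0, 0, 2.5, 0, 1],
    [0, 0, 1.5, 0, 1],
    [0, 0, 0.7, 0, 1],
    [0, 0, 0, 0, 1],
  ],
)

```text
clock: 12.15
tcp_pos: [0.6359, 0.1847, 0.0466]
tool_rot: [0.603, 0.798, -0.001, -0.001]
ft_force: [0.2, 0.1, -1.2]
opening: 0.471
finger_force: 15.0
```

Call:
send_rows(
  deltas=[
    [0, 0, 0.2, 0, 1],
    [0, 0, 0.1, 0, 1],
    [0, 0, 0, 0, 1],
  ],
)

```text
clock: 12.45
tcp_pos: [0.637, 0.1851, 0.0456]
tool_rot: [0.603, 0.798, 0.001, 0.0]
ft_force: [-0.1, 0.2, -1.0]
opening: 0.467
finger_force: 15.0
```

Call:
send_rows(
  deltas=[
    [0, 0, 0.1, 0, 1],
    [0, 0, 0, 0, 1],
  ],
)

```text
clock: 12.65
tcp_pos: [0.6367, 0.1851, 0.0442]
tool_rot: [0.603, 0.798, 0.0, 0.0]
ft_force: [-0.5, -0.5, -1.3]
opening: 0.474
finger_force: 15.0
```

Call:
send_rows(
  deltas=[
    [0, 0, 0.1, 0, 1],
    [0, 0, 0, 0, 1],
  ],
)

```text
clock: 12.85
tcp_pos: [0.6365, 0.185, 0.0429]
tool_rot: [0.603, 0.798, -0.0, -0.0]
ft_force: [0.7, 0.5, -1.1]
opening: 0.471
finger_force: 15.0
```

Call:
send_rows(
  deltas=[
    [0, 0, 0.1, 0, 1],
    [0, 0, 0, 0, 1],
  ],
)

```text
clock: 13.05
tcp_pos: [0.6365, 0.185, 0.0418]
tool_rot: [0.603, 0.798, -0.0, -0.0]
ft_force: [0.5, -0.3, -1.1]
opening: 0.468
finger_force: 15.0
```

Call:
send_rows(
  deltas=[
    [0, 0, 0.1, 0, 1],
    [0, 0, 0, 0, 1],
  ],
)

```text
clock: 13.25
tcp_pos: [0.6365, 0.185, 0.0408]
tool_rot: [0.603, 0.798, -0.0, -0.0]
ft_force: [-0.1, -0.4, -0.5]
opening: 0.473
finger_force: 15.0
```

Call:
send_rows(
  deltas=[
    [0, 0, 0.1, 0, 1],
    [0, 0, 0, 0, 1],
  ],
)

```text
clock: 13.45
tcp_pos: [0.6365, 0.185, 0.0398]
tool_rot: [0.603, 0.798, -0.0, -0.0]
ft_force: [-0.1, 0.4, -0.7]
opening: 0.469
finger_force: 15.0
```

Call:
send_rows(
  deltas=[
    [0, 0, 0.1, 0, 1],
    [0, 0, 0, 0, 1],
  ],
)

```text
clock: 13.65
tcp_pos: [0.6367, 0.185, 0.0395]
tool_rot: [0.603, 0.798, 0.0, -0.0]
ft_force: [-2.8, 0.0, 2.8]
opening: 0.475
finger_force: 15.0
```

Call:
send_rows(
  deltas=[
    [0, 0, 0.1, 0, 1],
    [0, 0, 0, 0, 1],
  ],
)

```text
clock: 13.85
tcp_pos: [0.6367, 0.1851, 0.0394]
tool_rot: [0.603, 0.798, 0.0, -0.0]
ft_force: [-4.0, -0.5, 10.1]
opening: 0.476
finger_force: 15.0
```

Call:
send_rows(
  deltas=[
    [0, 0, -0.1, 0, 0],
    [0, 0, 0, 0, -0.3],
    [0, 0, 0, 0, -0.3],
    [0, 0, -2, 0, -0.3],
    [0, 0, -4, 0, -0.3],
  ],
)

```text
clock: 14.35
tcp_pos: [0.634, 0.1845, 0.0959]
tool_rot: [0.603, 0.798, -0.003, -0.002]
ft_force: [0.1, -0.4, 0.3]
opening: 0.637
finger_force: 0.0
```

Call:
send_rows(
  deltas=[
    [0, 0, -4, 0, -0.3],
    [-2, -1, -3, 0, -0.3],
    [-4, -3, -2, 0, -0.3],
    [-4, -3, 0, 0, -0.3],
    [-4, -3, 0, 0, -0.3],
  ],
)

```text
clock: 14.85
tcp_pos: [0.5795, 0.025, 0.1882]
tool_rot: [0.603, 0.798, 0.001, 0.001]
ft_force: [0.2, -0.3, -0.5]
opening: 0.653
finger_force: 0.0
```

Call:
send_rows(
  deltas=[
    [-4, -3, 0, 0, -0.3],
    [-4, -3, 0, 0, -0.3],
    [-4, -3, 0, 0, -0.3],
    [-4, -3, 0, 0, -0.3],
    [-4, -3, 0, 0, -0.3],
  ],
)

```text
clock: 15.35
tcp_pos: [0.4891, -0.2086, 0.1875]
tool_rot: [0.603, 0.798, 0.0, 0.0]
ft_force: [0.8, -0.5, -0.0]
opening: 0.645
finger_force: 0.0
```

Call:
send_rows(
  deltas=[
    [-4, -3, 0, 0, -0.3],
    [-3, -2, 0, 0, -0.3],
    [0, 0, 0, 0, -0.3],
    [0, 0, 0, 0, -0.3],
  ],
)

```text
clock: 15.75
tcp_pos: [0.4606, -0.2884, 0.1873]
tool_rot: [0.604, 0.797, 0.0, -0.0]
ft_force: [0.6, 0.5, 0.2]
opening: 0.649
finger_force: 0.0
```

```bash
python3 - <<'E'
from h import *
c,o=shot('w6'); go(o,(.452,-.298),.044)
dark(c,(.452,-.298),.025)
E
```

```text
tcp [ 0.4613 -0.2871  0.1872] shift cm [-0.81 -1.19 14.31] ang 15.8 None
  blob [152. 308. 818.]
  blob [ 273.  205. 1999.]
  blob [ 316.   79. 2127.]
  blob [ 390.  365. 6807.]
  blob [416. 308. 824.]
pred [271.4 203.9] got [ 273.4  205.3 1999. ] -> [ 0.4541 -0.2987  0.025 ]
```

View pics/w6.png

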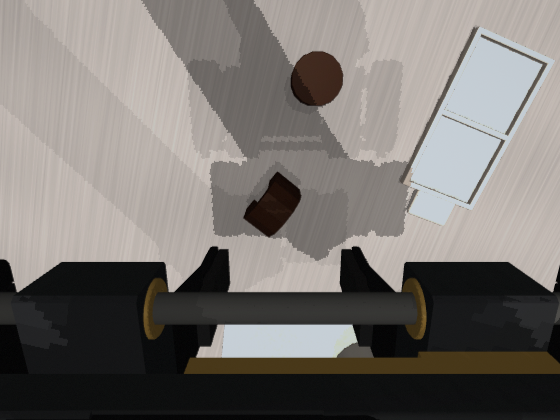

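```bash
python3 - <<'E'
from h import *
c,o=pickle.load(open('w6.pkl','rb'))
b=dark(c,(.452,-.298),.025)
k=b[3]; r=cv2.minAreaRect(k); print(r)
print([p[0].tolist() for p in cv2.approxPolyDP(k,2.5,True)])
for p in cv2.approxPolyDP(k,2.5,True): print(p[0],ray(c,p[0],.05)[:2].round(4),ray(c,p[0],.0)[:2].round(4))
crop=c['img'][160:250,225:325]; cv2.imwrite('pics/arch.png',cv2.convertScaleAbs(cv2.resize(crop[:,:,::-1],(600,540),interpolation=2),alpha=2.2))
E
```

```text
blob [152. 308. 818.]
  blob [ 273.  205. 1999.]
  blob [ 316.   79. 2127.]
  blob [ 390.  365. 6807.]
  blob [416. 308. 824.]
pred [271.4 203.9] got [ 273.4  205.3 1999. ] -> [ 0.4541 -0.2987  0.025 ]
((273.40594482421875, 205.05941772460938), (39.12002182006836, 58.11715316772461), 39.289405822753906)
[[278, 172], [269, 180], [262, 196], [249, 204], [243, 217], [268, 236], [284, 223], [300, 199], [299, 189]]
[278 172] [ 0.4491 -0.2636] [ 0.4507 -0.2728]
[269 180] [ 0.4438 -0.2719] [ 0.4445 -0.2826]
[262 196] [ 0.4417 -0.2865] [ 0.442  -0.2998]
[249 204] [ 0.4331 -0.2961] [ 0.4318 -0.3111]
[243 217] [ 0.431  -0.3085] [ 0.4293 -0.3257]
[268 236] [ 0.4556 -0.3193] [ 0.4584 -0.3384]
[284 223] [ 0.4656 -0.3043] [ 0.4702 -0.3207]
[300 199] [ 0.4727 -0.2804] [ 0.4785 -0.2926]
[299 189] [ 0.4695 -0.2725] [ 0.4747 -0.2833]
```

View pics/arch.png

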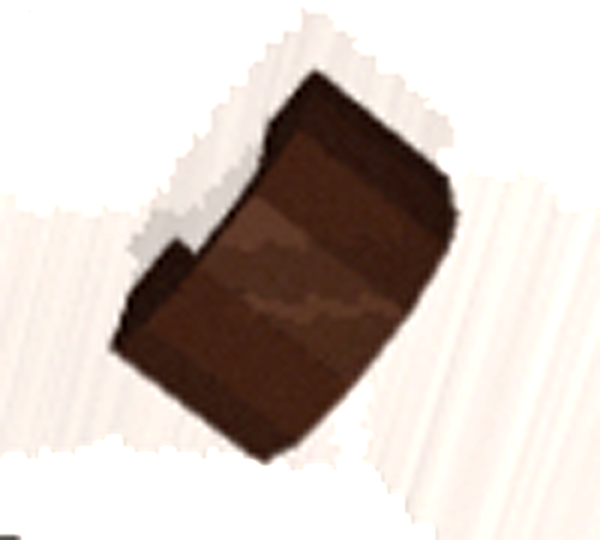

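```bash
python3 - <<'E'
from h import *
c,o=pickle.load(open('w6.pkl','rb'))
print(ray(c,(275.2,207),.05))
go(o,(.453,-.298),.044,-23.6)
E
```

```text
[ 0.4547423 -0.2926827  0.05     ]
tcp [ 0.4613 -0.2871  0.1872] shift cm [-0.83 -1.1  14.31] ang 15.8 yaw 0.688
```

```bash
python3 - <<'E'
from h import *
c,o=pickle.load(open('w6.pkl','rb'))
print('cam',(-c['R'].T@c['t']).round(3))
a=np.radians(-23.6);u=np.array([np.cos(a),np.sin(a)]);v=np.array([-u[1],u[0]])
for y in(-.293,-.296,-.299):
  for x in (.452,.455):
    C=np.array([x,y]); pts=[proj(c,(*(C+s*.014*u+t*.024*v),z)).round(0).tolist() for t in(-1,1) for s in(-1,1) for z in(0,.03)]
    pts2=[proj(c,(*(C+s*.014*u),.05)).round(0).tolist() for s in(-1,1)]
    print(x,y,pts,'crown',pts2)
E
```

```text
cam [ 0.44  -0.212  0.33 ]
0.452 -0.293 [[247.0, 202.0], [244.0, 211.0], [270.0, 219.0], [268.0, 229.0], [278.0, 164.0], [277.0, 170.0], [301.0, 182.0], [302.0, 190.0]] crown [[259.0, 196.0], [285.0, 217.0]]
0.455 -0.293 [[250.0, 203.0], [247.0, 212.0], [272.0, 220.0], [271.0, 230.0], [281.0, 165.0], [281.0, 171.0], [304.0, 183.0], [305.0, 191.0]] crown [[262.0, 197.0], [288.0, 218.0]]
0.452 -0.296 [[246.0, 205.0], [243.0, 214.0], [269.0, 222.0], [267.0, 232.0], [277.0, 167.0], [277.0, 173.0], [300.0, 185.0], [301.0, 193.0]] crown [[258.0, 200.0], [284.0, 220.0]]
0.455 -0.296 [[249.0, 205.0], [246.0, 215.0], [272.0, 223.0], [270.0, 233.0], [280.0, 168.0], [280.0, 174.0], [303.0, 186.0], [304.0, 194.0]] crown [[261.0, 200.0], [287.0, 221.0]]
0.452 -0.299 [[246.0, 207.0], [242.0, 217.0], [268.0, 225.0], [266.0, 235.0], [276.0, 170.0], [276.0, 176.0], [299.0, 188.0], [300.0, 196.0]] crown [[257.0, 203.0], [283.0, 223.0]]
0.455 -0.299 [[249.0, 208.0], [245.0, 218.0], [271.0, 225.0], [270.0, 236.0], [279.0, 171.0], [279.0, 177.0], [302.0, 189.0], [303.0, 197.0]] crown [[260.0, 204.0], [286.0, 224.0]]
```

Call:
send_rows(
  deltas=[
    [-1, -1.1, 2, 0, -0.3],
    [0, 0, 2, 0.14, -0.3],
    [0, 0, 2, 0.14, -0.3],
    [0, 0, 1, 0.14, -0.3],
    [0, 0, 0, 0.14, -0.3],
  ],
)

```text
clock: 16.3
tcp_pos: [0.4533, -0.2976, 0.1155]
tool_rot: [0.801, 0.599, -0.0, -0.002]
ft_force: [-0.3, -0.4, -0.8]
opening: 0.648
finger_force: 0.0
```

Call:
send_rows(
  deltas=[
    [0, 0, 0, 0.128, -0.3],
    [0, 0, 0, 0, -0.3],
    [0, 0, 0, 0, -0.3],
  ],
)

```text
clock: 16.6
tcp_pos: [0.454, -0.299, 0.1172]
tool_rot: [0.835, 0.55, 0.0, -0.0]
ft_force: [0.7, -0.3, -0.2]
opening: 0.647
finger_force: 0.0
```

```bash
python3 - <<'E'
from h import *
c,o=shot('w7'); go(o,(.4533,-.2993),.042,-23.6)
k=dark(c,(.4533,-.2993),.025)[3]; print([p[0].tolist() for p in cv2.approxPolyDP(k,2.5,True)])
cv2.imwrite('pics/arch2.png',cv2.convertScaleAbs(c['img'][130:330,130:430,::-1],alpha=2))
C=np.array([.4533,-.2993]);a=np.radians(-23.6);u=np.array([np.cos(a),np.sin(a)]);v=np.array([-u[1],u[0]])
print([proj(c,(*(C+s*.014*u+t*.024*v),z)).round(0).tolist() for t in(-1,1) for s in(-1,1) for z in(0,.03)])
E
```

```text
tcp [ 0.4538 -0.2994  0.1174] shift cm [-0.02 -0.05  7.54] ang -23.3 yaw 0.004
  blob [152. 308. 826.]
  blob [ 217.   60. 4322.]
  blob [ 282.  221. 3086.]
  blob [358. 373. 404.]
  blob [416. 308. 827.]
  blob [469. 354. 206.]
pred [283.1 222.7] got [ 282.1  220.7 3086.5] -> [ 0.4532 -0.2977  0.025 ]
[[265, 183], [261, 202], [262, 256], [301, 258], [301, 184]]
[[266.0, 241.0], [263.0, 257.0], [301.0, 241.0], [302.0, 257.0], [265.0, 182.0], [263.0, 191.0], [302.0, 182.0], [304.0, 192.0]]
```

View pics/arch2.png

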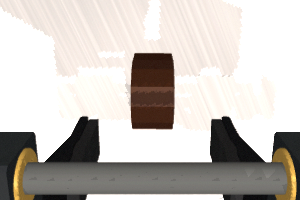

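Call:
send_rows(
  deltas=[
    [0, 0, 2.5, 0, -0.3],
    [0, 0, 2.5, 0, -0.3],
    [0, 0, 1.8, 0, -0.3],
    [0, 0, 0.7, 0, -0.3],
    [0, 0, 0, 0, -0.3],
  ],
)

```text
clock: 17.15
tcp_pos: [0.4528, -0.3001, 0.0419]
tool_rot: [0.837, 0.548, -0.0, -0.001]
ft_force: [-0.0, -0.4, 0.5]
opening: 0.645
finger_force: 0.0
```

Call:
send_rows(
  deltas=[
    [0, 0, 0, 0, 0.2],
    [0, 0, 0, 0, 1],
    [0, 0, 0, 0, 1],
    [0, 0, 0, 0, 1],
    [0, 0, 0, 0, 1],
  ],
)

```text
clock: 17.65
tcp_pos: [0.4533, -0.3005, 0.0428]
tool_rot: [0.837, 0.548, 0.0, 0.0]
ft_force: [-0.7, 0.1, 1.2]
opening: 0.321
finger_force: 15.0
```

Call:
send_rows(
  deltas=[
    [0, 0, 0, 0, 1],
    [0, 0, -1, 0, 1],
    [0, 0, -2.5, 0, 1],
    [0, 0, -3, 0, 1],
    [0, 0, -3, 0, 1],
  ],
)

```text
clock: 18.15
tcp_pos: [0.4527, -0.3005, 0.1387]
tool_rot: [0.837, 0.547, -0.0, -0.0]
ft_force: [0.9, 1.0, -0.4]
opening: 0.322
finger_force: 15.0
```

```bash
python3 - <<'E'
from h import *
from bench import *
o=get_obs(); print(o['opening']*87); go(o,(.655,.1165),.04,15.8)
E
```

```text
28.032873993828172
tcp [ 0.4527 -0.3005  0.1387] shift cm [46.31  1.83  9.86] ang -23.6 yaw -0.688
```

Call:
send_rows(
  deltas=[
    [2, 0.2, 0, 0, 1],
    [4, 0.2, 0, 0, 1],
    [4, 0.2, 0, 0, 1],
    [4, 0.2, 0, 0, 1],
    [4, 0.2, 0, 0, 1],
  ],
)

```text
clock: 18.65
tcp_pos: [0.5348, -0.1382, 0.1381]
tool_rot: [0.837, 0.547, 0.0, 0.0]
ft_force: [0.6, -0.2, -0.4]
opening: 0.319
finger_force: 15.0
```

Call:
send_rows(
  deltas=[
    [4, 0.2, 0, 0, 1],
    [4, 0.2, 0, 0, 1],
    [4, 0.2, 0, 0, 1],
    [4, 0.2, 0, 0, 1],
    [4, 0, 0, 0, 1],
  ],
)

```text
clock: 19.15
tcp_pos: [0.6224, 0.0419, 0.138]
tool_rot: [0.837, 0.547, 0.0, 0.0]
ft_force: [0.7, 0.4, -1.0]
opening: 0.322
finger_force: 15.0
```

Call:
send_rows(
  deltas=[
    [4, 0, 0, 0, 1],
    [3, 0, 0, 0, 1],
    [1.3, 0, 0, 0, 1],
    [0, 0, 0, -0.14, 1],
    [0, 0, 0, -0.14, 1],
  ],
)

```text
clock: 19.65
tcp_pos: [0.6546, 0.1157, 0.1375]
tool_rot: [0.75, 0.661, -0.001, 0.0]
ft_force: [0.2, -0.1, -0.9]
opening: 0.32
finger_force: 15.0
```

Call:
send_rows(
  deltas=[
    [0, 0, 0, -0.14, 1],
    [0, 0, 0, -0.14, 1],
    [0, 0, 0, -0.13, 1],
    [0, 0, 0, 0, 1],
    [0, 0, 0, 0, 1],
  ],
)

```text
clock: 20.15
tcp_pos: [0.6548, 0.1152, 0.1378]
tool_rot: [0.604, 0.797, -0.0, 0.0]
ft_force: [-0.4, 0.9, -0.3]
opening: 0.319
finger_force: 15.0
```

```bash
python3 - <<'E'
from h import *
c,o=shot('w8'); print(o['opening']*87); go(o,(.6553,.1171),.047,15.8)
E
```

```text
28.007833618099674
tcp [0.6549 0.1155 0.1376] shift cm [0.14 0.09 9.06] ang 15.7 yaw -0.001
```

View pics/w8.png

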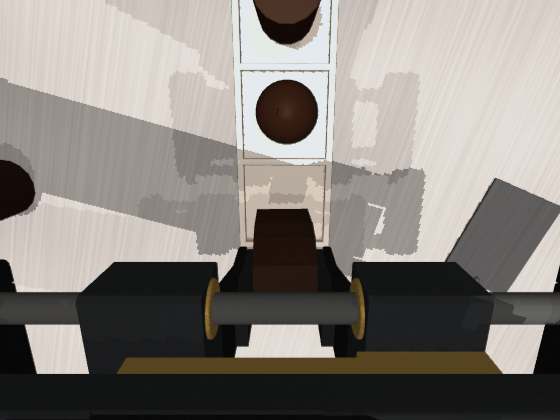

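Call:
send_rows(
  deltas=[
    [0.1, 0.1, 2, 0, 1],
    [0, 0, 3, 0, 1],
    [0, 0, 2, 0, 1],
    [0, 0, 1, 0, 1],
    [0, 0, 0.5, 0, 1],
  ],
)

```text
clock: 20.7
tcp_pos: [0.6553, 0.1175, 0.0516]
tool_rot: [0.603, 0.798, -0.001, -0.0]
ft_force: [0.1, -0.5, -0.8]
opening: 0.321
finger_force: 15.0
```

Call:
send_rows(
  deltas=[
    [0, 0, 0.2, 0, 1],
    [0, 0, 0, 0, 1],
    [0, 0, 0, 0, 1],
  ],
)

```text
clock: 21.0
tcp_pos: [0.6564, 0.1178, 0.0515]
tool_rot: [0.602, 0.798, 0.001, 0.001]
ft_force: [0.1, -0.6, -0.2]
opening: 0.318
finger_force: 15.0
```

Call:
send_rows(
  deltas=[
    [0, 0, 0.1, 0, 1],
    [0, 0, 0, 0, 1],
  ],
)

```text
clock: 21.2
tcp_pos: [0.6559, 0.1178, 0.0499]
tool_rot: [0.602, 0.798, 0.0, 0.0]
ft_force: [0.0, 0.3, -0.2]
opening: 0.321
finger_force: 15.0
```

Call:
send_rows(
  deltas=[
    [0, 0, 0.1, 0, 1],
    [0, 0, 0, 0, 1],
  ],
)

```text
clock: 21.4
tcp_pos: [0.6557, 0.1178, 0.0484]
tool_rot: [0.602, 0.798, 0.0, -0.0]
ft_force: [0.7, -0.0, -0.9]
opening: 0.32
finger_force: 15.0
```

Call:
send_rows(
  deltas=[
    [0, 0, 0.1, 0, 1],
    [0, 0, 0, 0, 1],
  ],
)

```text
clock: 21.6
tcp_pos: [0.6556, 0.1178, 0.0473]
tool_rot: [0.602, 0.798, -0.0, -0.0]
ft_force: [0.5, 0.3, -0.8]
opening: 0.32
finger_force: 15.0
```

Call:
send_rows(
  deltas=[
    [0, 0, 0.1, 0, 1],
    [0, 0, 0, 0, 1],
  ],
)

```text
clock: 21.8
tcp_pos: [0.6558, 0.1178, 0.0469]
tool_rot: [0.602, 0.798, 0.0, -0.0]
ft_force: [-0.7, -0.1, 2.0]
opening: 0.319
finger_force: 15.0
```

Call:
send_rows(
  deltas=[
    [0, 0, 0, 0, 0],
    [0, 0, 0, 0, 0],
    [0, 0, -1, 0, -0.2],
    [0, 0, -3, 0, -0.3],
    [0, 0, -4, 0, -0.3],
  ],
)

```text
clock: 22.3
tcp_pos: [0.6544, 0.1176, 0.126]
tool_rot: [0.602, 0.798, -0.002, -0.001]
ft_force: [1.8, -0.2, -0.7]
opening: 0.628
finger_force: 0.0
```

Call:
send_rows(
  deltas=[
    [-1, -1, -4, 0, -0.3],
    [-3, -3.4, -2, 0, -0.3],
    [-3, -3.4, 0, 0, -0.3],
    [-3, -3.4, 0, 0, -0.3],
    [-3, -3.4, 0, 0, -0.3],
  ],
)

```text
clock: 22.8
tcp_pos: [0.5501, -0.0488, 0.1875]
tool_rot: [0.602, 0.798, 0.001, 0.001]
ft_force: [-0.6, -0.9, -0.2]
opening: 0.648
finger_force: 0.0
```

Call:
send_rows(
  deltas=[
    [-3, -3.4, 0, 0, -0.3],
    [-3, -3.4, 0, 0, -0.3],
    [-3, -3.4, 0, 0, -0.3],
    [-2, -2.5, 0, 0.12, -0.3],
    [0, 0, 0, 0.12, -0.3],
  ],
)

```text
clock: 23.3
tcp_pos: [0.4558, -0.1927, 0.1875]
tool_rot: [0.699, 0.716, -0.0, 0.0]
ft_force: [-0.2, -0.6, 0.1]
opening: 0.652
finger_force: 0.0
```

Call:
send_rows(
  deltas=[
    [0, 0, 0, 0.12, -0.3],
    [0, 0, 0, 0, -0.3],
    [0, 0, 0, 0, -0.3],
  ],
)

```text
clock: 23.6
tcp_pos: [0.4593, -0.1878, 0.1869]
tool_rot: [0.735, 0.679, 0.0, 0.0]
ft_force: [0.3, -0.1, 0.0]
opening: 0.652
finger_force: 0.0
```

```bash
python3 - <<'E'
from h import *
c,o=shot('w9'); go(o,(.459,-.187),.035,-4.9)
b=dark(c,(.459,-.187),.023); go(o,ray(c,b[:2],.023)[:2],.035)
# tray: white mask
im=c['img'].astype(int); m=((im[:,:,2]-im[:,:,0])>=0)&(im.min(2)>110)
for b in blobs(m,300,40000):
  if b[1]<280: print(np.round(b[:3]),[p[0].tolist() for p in cv2.approxPolyDP(b[3],4,True)],ray(c,b[:2],.006).round(4))
C=np.array([.607,-.184]);y=np.array([.085,.996]);x=np.array([.996,-.085])
print([proj(c,(*(C+s*.037*x+t*.0715*y),.01)).round(0).tolist() for t in(-1,1) for s in(-1,1)])
E
```

```text
tcp [ 0.4593 -0.1877  0.1868] shift cm [ 0.07 -0.04 15.18] ang -4.5 yaw 0.006
  blob [152. 308. 825.]
  blob [ 283.  197. 1947.]
  blob [ 390.  365. 6774.]
  blob [417. 309. 820.]
pred [283.2 195.5] got [ 282.8  197.  1947. ] -> [ 0.4586 -0.1883  0.023 ]
tcp [ 0.4593 -0.1877  0.1868] shift cm [-0.07 -0.07 15.18] ang -4.5 None
[  444.   173. 11084.] [[496, 95], [413, 94], [407, 147], [415, 156], [412, 170], [474, 170], [486, 101], [473, 100], [492, 100], [478, 174], [412, 177], [407, 225], [397, 238], [397, 245], [415, 246], [412, 261], [449, 261], [452, 245], [470, 245]] [ 0.6107 -0.1811  0.006 ]
[[395.0, 248.0], [469.0, 248.0], [411.0, 96.0], [495.0, 96.0]]
```

Call:
send_rows(
  deltas=[
    [0, 0, 3, 0, -0.3],
    [0, 0, 3, 0, -0.3],
    [0, 0, 3, 0, -0.3],
    [0, 0, 3, 0, -0.3],
    [0, 0, 2, 0, -0.3],
  ],
)

```text
clock: 24.15
tcp_pos: [0.4585, -0.1873, 0.0447]
tool_rot: [0.735, 0.678, -0.0, -0.001]
ft_force: [-0.6, 0.1, 0.0]
opening: 0.651
finger_force: 0.0
```

Call:
send_rows(
  deltas=[
    [0, 0, 1.2, 0, -0.3],
    [0, 0, 0, 0, -0.3],
    [0, 0, 0, 0, 0.2],
    [0, 0, 0, 0, 1],
    [0, 0, 0, 0, 1],
  ],
)

```text
clock: 24.65
tcp_pos: [0.4595, -0.188, 0.0354]
tool_rot: [0.735, 0.678, 0.001, 0.0]
ft_force: [-1.2, 0.3, 0.8]
opening: 0.46
finger_force: 0.7
```

Call:
send_rows(
  deltas=[
    [0, 0, 0, 0, 1],
    [0, 0, 0, 0, 1],
  ],
)

```text
clock: 24.85
tcp_pos: [0.4595, -0.188, 0.0354]
tool_rot: [0.735, 0.678, 0.001, 0.0]
ft_force: [-0.6, 1.2, 5.9]
opening: 0.456
finger_force: 15.0
```

Call:
send_rows(
  deltas=[
    [0, 0, -1, 0, 1],
    [0, 0, -2.5, 0, 1],
    [0, 0, -3, 0, 1],
    [0, 0, -3, 0, 1],
    [-0.4, 3, 0, 0, 1],
  ],
)

```text
clock: 25.35
tcp_pos: [0.4878, -0.195, 0.1335]
tool_rot: [0.736, 0.677, 0.002, 0.001]
ft_force: [1.2, -0.5, -0.7]
opening: 0.456
finger_force: 15.0
```

Call:
send_rows(
  deltas=[
    [-0.4, 3.5, 0, 0, 1],
    [-0.4, 3.5, 0, 0, 1],
    [-0.4, 3.5, 0, 0, 1],
    [-0.2, 1.2, 0, 0, 1],
    [0, 0, 0, 0, 1],
  ],
)

```text
clock: 25.85
tcp_pos: [0.6057, -0.218, 0.1296]
tool_rot: [0.735, 0.678, -0.0, 0.001]
ft_force: [0.0, -0.3, -1.6]
opening: 0.456
finger_force: 15.0
```

Call:
send_rows(
  deltas=[
    [0, 0, 0, 0, 1],
    [0, 0, 0, 0, 1],
  ],
)

```text
clock: 26.05
tcp_pos: [0.6027, -0.2178, 0.1296]
tool_rot: [0.736, 0.677, -0.0, -0.001]
ft_force: [-0.5, 0.3, -0.5]
opening: 0.453
finger_force: 15.0
```

```bash
python3 - <<'E'
from h import *
from bench import *
o=get_obs(); print(o['opening']*87); go(o,(.605,-.2174),.0394,-4.9)
E
```

```text
39.39742391709643
tcp [ 0.6027 -0.2178  0.1296] shift cm [0.06 0.24 9.02] ang -4.7 yaw 0.003
```

Call:
send_rows(
  deltas=[
    [0, 0.2, 2, 0, 1],
    [0, 0, 3, 0, 1],
    [0, 0, 2, 0, 1],
    [0, 0, 1, 0, 1],
    [0, 0, 0.5, 0, 1],
  ],
)

```text
clock: 26.55
tcp_pos: [0.6052, -0.2179, 0.0439]
tool_rot: [0.736, 0.677, -0.0, -0.001]
ft_force: [-0.2, -0.3, -0.5]
opening: 0.452
finger_force: 15.0
```

Call:
send_rows(
  deltas=[
    [0, 0, 0.2, 0, 1],
    [0, 0, 0, 0, 1],
    [0, 0, 0, 0, 1],
  ],
)

```text
clock: 26.85
tcp_pos: [0.6067, -0.2184, 0.0435]
tool_rot: [0.736, 0.678, 0.001, 0.001]
ft_force: [0.0, 0.2, -1.4]
opening: 0.456
finger_force: 15.0
```

Call:
send_rows(
  deltas=[
    [0, 0, 0.1, 0, 1],
    [0, 0, 0, 0, 1],
  ],
)

```text
clock: 27.05
tcp_pos: [0.6063, -0.2181, 0.0419]
tool_rot: [0.735, 0.678, 0.0, 0.0]
ft_force: [1.0, -0.2, -0.6]
opening: 0.456
finger_force: 15.0
```

Call:
send_rows(
  deltas=[
    [0, 0, 0.1, 0, 1],
    [0, 0, 0, 0, 1],
  ],
)

```text
clock: 27.25
tcp_pos: [0.606, -0.218, 0.0404]
tool_rot: [0.735, 0.678, 0.0, -0.0]
ft_force: [-0.8, -0.1, -0.8]
opening: 0.454
finger_force: 15.0
```

Call:
send_rows(
  deltas=[
    [0, 0, 0.1, 0, 1],
    [0, 0, 0, 0, 1],
  ],
)

```text
clock: 27.45
tcp_pos: [0.6061, -0.2181, 0.0395]
tool_rot: [0.736, 0.678, 0.0, 0.0]
ft_force: [0.3, -0.2, 0.3]
opening: 0.454
finger_force: 15.0
```

Call:
send_rows(
  deltas=[
    [0, 0, 0.05, 0, 1],
    [0, 0, 0, 0, 1],
  ],
)

```text
clock: 27.65
tcp_pos: [0.6061, -0.2181, 0.0394]
tool_rot: [0.736, 0.678, 0.0, -0.0]
ft_force: [-0.8, 0.9, 3.8]
opening: 0.456
finger_force: 15.0
```

Call:
send_rows(
  deltas=[
    [0, 0, 0, 0, 0],
    [0, 0, 0, 0, -0.3],
    [0, 0, 0, 0, -0.3],
    [0, 0, -2, 0, -0.5],
    [0, 0, -4, 0, -0.5],
  ],
)

```text
clock: 28.15
tcp_pos: [0.6039, -0.2169, 0.0963]
tool_rot: [0.735, 0.678, -0.002, -0.003]
ft_force: [0.5, -0.9, 0.0]
opening: 0.717
finger_force: 0.0
```

Call:
send_rows(
  deltas=[
    [0, 0, -4, 0, -0.5],
    [3, -2, -3, 0, -0.5],
    [4, -3, 0, 0, -0.5],
    [4, -3, 0, 0, -0.5],
    [4, -3, 0, 0, -0.5],
  ],
)

```text
clock: 28.65
tcp_pos: [0.5077, -0.0582, 0.169]
tool_rot: [0.736, 0.677, 0.0, 0.0]
ft_force: [0.8, 1.0, -0.2]
opening: 0.749
finger_force: 0.0
```

Call:
send_rows(
  deltas=[
    [4, -3, 0, 0, -0.5],
    [4, -3, 0, 0, -0.5],
    [3, -2, 0, 0, -0.5],
    [1, -0.5, 0, 0, -0.5],
    [0, 0, 0, 0, -0.5],
  ],
)

```text
clock: 29.15
tcp_pos: [0.4331, 0.0689, 0.169]
tool_rot: [0.734, 0.679, 0.0, -0.0]
ft_force: [0.1, -0.9, 0.2]
opening: 0.75
finger_force: 0.0
```

Call:
send_rows(
  deltas=[
    [0, 0, 0, 0, -0.5],
    [0, 0, 0, 0, -0.5],
  ],
)

```text
clock: 29.35
tcp_pos: [0.4345, 0.0657, 0.1691]
tool_rot: [0.736, 0.677, 0.0, 0.0]
ft_force: [-0.1, 0.1, 0.2]
opening: 0.747
finger_force: 0.0
```

```bash
python3 - <<'E'
from h import *
c,o=shot('w10'); go(o,(.4326,.0667),.034,-4.9)
b=dark(c,(.4326,.0667),.024); go(o,ray(c,b[:2],.024)[:2],.034)
E
```

```text
tcp [0.4344 0.0657 0.169 ] shift cm [ 0.09 -0.2  13.5 ] ang -4.8 yaw 0.001
  blob [135. 308. 902.]
  blob [ 280.  202. 2860.]
  blob [ 401.  365. 6359.]
  blob [434. 308. 895.]
  blob [ 530.   27. 2934.]
  blob [ 543.  115. 1698.]
pred [281.2 200.9] got [ 280.5  201.6 2860.5] -> [0.4319 0.0661 0.024 ]
tcp [0.4344 0.0657 0.169 ] shift cm [ 0.03 -0.26 13.5 ] ang -4.8 None
```

Call:
send_rows(
  deltas=[
    [0.1, -0.2, 3, 0, -0.5],
    [0, 0, 3, 0, -0.5],
    [0, 0, 3, 0, -0.5],
    [0, 0, 2.5, 0, -0.5],
    [0, 0, 2, 0, -0.5],
  ],
)

```text
clock: 29.9
tcp_pos: [0.432, 0.0668, 0.0324]
tool_rot: [0.736, 0.677, -0.001, 0.0]
ft_force: [0.3, 0.5, -0.2]
opening: 0.751
finger_force: 0.0
```

Call:
send_rows(
  deltas=[
    [0, 0, 0, 0, -0.5],
    [0, 0, 0, 0, -0.5],
    [0, 0, 0, 0, 0],
    [0, 0, 0, 0, 1],
    [0, 0, 0, 0, 1],
  ],
  grip_force=12,
)

```text
clock: 30.4
tcp_pos: [0.4325, 0.0684, 0.0348]
tool_rot: [0.735, 0.678, 0.001, 0.0]
ft_force: [-0.2, 0.2, -0.3]
opening: 0.563
finger_force: 0.0
```

Call:
send_rows(
  deltas=[
    [0, 0, 0, 0, 1],
    [0, 0, 0, 0, 1],
  ],
)

```text
clock: 30.6
tcp_pos: [0.4323, 0.0684, 0.0346]
tool_rot: [0.736, 0.678, 0.001, -0.0]
ft_force: [-1.0, 0.3, 6.6]
opening: 0.527
finger_force: 12.0
```

Call:
send_rows(
  deltas=[
    [0, 0, -1, 0, 1],
    [0, 0, -2.5, 0, 1],
    [0, 0, -3, 0, 1],
    [0, 0, -3, 0, 1],
    [-2, 2, 0, 0, 1],
  ],
)

```text
clock: 31.1
tcp_pos: [0.4508, 0.0498, 0.1323]
tool_rot: [0.733, 0.68, 0.003, -0.0]
ft_force: [1.8, 1.3, -0.9]
opening: 0.525
finger_force: 12.0
```

Call:
send_rows(
  deltas=[
    [-3, 3, 0, 0, 1],
    [-3, 3, 0, 0, 1],
    [-3, 3, 0, 0, 1],
    [-3, 3, 0, 0, 1],
    [-3, 3, 0, 0, 1],
  ],
)

```text
clock: 31.6
tcp_pos: [0.5882, -0.1164, 0.1294]
tool_rot: [0.735, 0.678, -0.0, -0.0]
ft_force: [0.6, 0.8, -0.4]
opening: 0.522
finger_force: 12.0
```

Call:
send_rows(
  deltas=[
    [-2.3, 2, 0, 0, 1],
    [-0.9, 0.6, 0, 0, 1],
    [0, 0, 0, 0, 1],
    [0, 0, 0, 0, 1],
  ],
)

```text
clock: 32.0
tcp_pos: [0.6097, -0.1477, 0.1287]
tool_rot: [0.735, 0.678, -0.0, -0.001]
ft_force: [-0.3, 0.8, -1.5]
opening: 0.527
finger_force: 12.0
```

```bash
python3 - <<'E'
from h import *
c,o=shot('w11'); print(o['opening']*87); go(o,(.611,-.1486),.0386,-4.9)
E
```

```text
45.69894070002628
tcp [ 0.6098 -0.1471  0.1288] shift cm [-0.15  0.15  9.02] ang -4.6 yaw 0.005
```

Call:
send_rows(
  deltas=[
    [-0.1, 0.1, 2, 0, 1],
    [0, 0, 3, 0, 1],
    [0, 0, 2, 0, 1],
    [0, 0, 1, 0, 1],
    [0, 0, 0.5, 0, 1],
  ],
)

```text
clock: 32.55
tcp_pos: [0.611, -0.1488, 0.0433]
tool_rot: [0.735, 0.678, -0.0, -0.001]
ft_force: [-0.3, 0.4, 0.1]
opening: 0.523
finger_force: 12.0
```

Call:
send_rows(
  deltas=[
    [0, 0, 0.2, 0, 1],
    [0, 0, 0, 0, 1],
    [0, 0, 0, 0, 1],
  ],
)

```text
clock: 32.85
tcp_pos: [0.6123, -0.1504, 0.0429]
tool_rot: [0.735, 0.678, 0.001, 0.001]
ft_force: [0.6, 0.5, -0.7]
opening: 0.524
finger_force: 12.0
```

Call:
send_rows(
  deltas=[
    [0, 0, 0.1, 0, 1],
    [0, 0, 0, 0, 1],
  ],
)

```text
clock: 33.05
tcp_pos: [0.6118, -0.1504, 0.0413]
tool_rot: [0.736, 0.678, 0.0, 0.0]
ft_force: [0.3, -0.3, 0.2]
opening: 0.519
finger_force: 12.0
```

Call:
send_rows(
  deltas=[
    [0, 0, 0.1, 0, 1],
    [0, 0, 0, 0, 1],
  ],
)

```text
clock: 33.25
tcp_pos: [0.6116, -0.1503, 0.0399]
tool_rot: [0.735, 0.678, -0.0, -0.0]
ft_force: [-0.5, -0.1, 0.1]
opening: 0.524
finger_force: 12.0
```

Call:
send_rows(
  deltas=[
    [0, 0, 0.05, 0, 1],
    [0, 0, 0, 0, 1],
  ],
)

```text
clock: 33.45
tcp_pos: [0.6116, -0.1503, 0.0394]
tool_rot: [0.736, 0.678, -0.0, -0.0]
ft_force: [-0.8, -0.7, -0.6]
opening: 0.525
finger_force: 12.0
```

Call:
send_rows(
  deltas=[
    [0, 0, 0.07, 0, 1],
    [0, 0, 0, 0, 1],
  ],
)

```text
clock: 33.65
tcp_pos: [0.6117, -0.1503, 0.0388]
tool_rot: [0.735, 0.678, 0.0, 0.0]
ft_force: [-0.1, -1.1, -0.4]
opening: 0.522
finger_force: 12.0
```

Call:
send_rows(
  deltas=[
    [0, 0, 0.04, 0, 1],
    [0, 0, 0, 0, 1],
  ],
)

```text
clock: 33.85
tcp_pos: [0.6117, -0.1504, 0.0387]
tool_rot: [0.736, 0.678, 0.0, -0.0]
ft_force: [-1.4, 0.1, 3.9]
opening: 0.527
finger_force: 12.0
```

Contact: release, rise and back off toward the robot, then check.

Call:
send_rows(
  deltas=[
    [0, 0, 0, 0, 0],
    [0, 0, 0, 0, -0.5],
    [0, 0, 0, 0, -0.5],
    [0, 0, -2, 0, -0.5],
    [0, 0, -4, 0, -0.5],
  ],
)

```text
clock: 34.35
tcp_pos: [0.6094, -0.1493, 0.0958]
tool_rot: [0.735, 0.678, -0.002, -0.003]
ft_force: [-0.1, -0.1, -0.2]
opening: 0.732
finger_force: 0.0
```

Call:
send_rows(
  deltas=[
    [0, 0, -4, 0, -0.5],
    [0, 0, -4, 0, -0.5],
    [2, -3, -3, 0, -0.5],
    [3, -4, -2, 0, -0.5],
    [3, -4, 0, 0, -0.5],
  ],
)

```text
clock: 34.85
tcp_pos: [0.5121, -0.0641, 0.2292]
tool_rot: [0.736, 0.677, 0.002, 0.002]
ft_force: [-0.7, 0.9, -0.1]
opening: 0.751
finger_force: 0.0
```

Call:
send_rows(
  deltas=[
    [3, -3, 0, 0, -0.5],
    [2, -2, 0, 0, -0.5],
    [0, 0, 0, 0, -0.5],
    [0, 0, 0, 0, -0.5],
  ],
)

```text
clock: 35.25
tcp_pos: [0.4657, -0.0098, 0.2272]
tool_rot: [0.735, 0.678, 0.001, 0.0]
ft_force: [-0.4, -0.8, 0.1]
opening: 0.749
finger_force: 0.0
```

```bash
python3 - <<'E'
from h import *
a,o=shot('fs','scene'); b,_=shot('ft','top')
t=cv2.resize(b['img'][135:285,110:390],(560,300),interpolation=2); s=cv2.copyMakeBorder(cv2.resize(a['img'][135:295,180:460],(525,300),interpolation=2),0,0,0,35,0)
cv2.imwrite('pics/final.png',np.vstack([t,s])[:,:,::-1])
E
```

```text
(no output)
```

View pics/final.png

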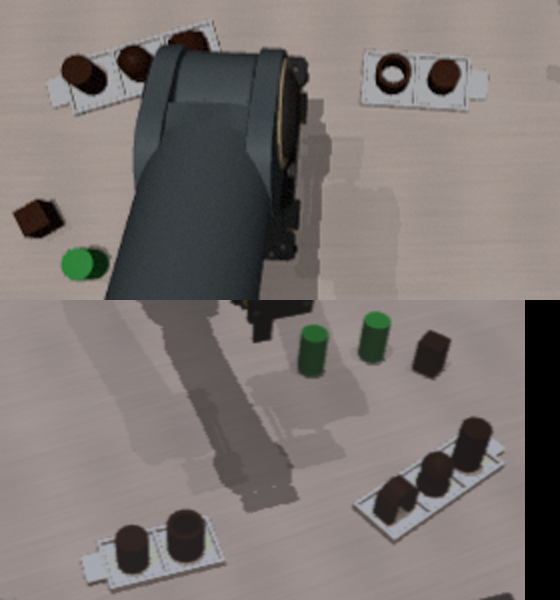

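The final check shows all five parts standing upright in the right wells. In the scene view (lower half) the column is at (475,445), the finial at (436,473), the arch at (397,498), the short column at (132,548) and the tube at (186,535). The pillar at (432,352) and both green columns have not moved.

```bash
python3 -c "
from bench import *
print(finish_job())"
```

```text
the job is handed in; nothing more can be done
None
```

I handed in both kits at about 35 s on the robot's clock: the final picture shows all five parts upright in their assigned wells and the square pillar and green look-alikes unmoved; the spray gun was outside that picture, and the arm never went near it.

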